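Cap a bench tank with a cam-arm coupling

TASK

Close the steel bench tank: with both its arms still raised, push the blind cam-arm coupling down onto the grooved adaptor that stands up from the tank until it is home and its cams can catch, then swing its two arms fully down, one after the other, and let go. Work gently, without ramming the coupling or forcing the arms, and leave the bottle, the beaker and the carton where they stand.

Things in the scene. Friction and masses are not known exactly. Their poses are not given: they have to be found in the camera images.
- tank: Fixed steel bench tank, 170 x 170 mm, flat top 61 mm high. Origin: centre of its underside; z up. The adaptor rises on its z axis. A black seal disc (23 mm wide) stands up to 6 mm above the adaptor's head and takes about 12 N to push flush; it stays where pushed. The stop behind it (head against coupling) is hard.
- adaptor_foot (a point): Adaptor's axis at the top of its dark bush (54 mm wide), 70 mm above the tank's origin; z up. Upward: plain steel post 36 mm wide, a groove 27 mm wide and 10.5 mm high, a head 36 mm wide and 11.5 mm high, its top edge bevelled 3 mm. It is screwed in to an unmeasured depth: the head's flat top is 74 to 88 mm above this point. It does not move.
- coupling: Loose blind coupling, 0.3 kg, mouth down. Origin: centre of the mouth (lower rim); z up. Skirt 50 mm wide, 0 to 37 mm high; bore 38 mm wide, 34 mm deep; blue shank to grip, 34 mm wide, 37 to 56 mm high. Home: bore floor on the head's top, mouth 110 to 124 mm above tank origin; any turn about z will do. Arms hinge about y at x = +-24.5, z = 20 mm: red on +x, yellow on -x.
- cam_a (a joint): Angle of the red arm, rad: a bar 12 mm wide, 5 mm thick, running radially from its hinge to 58 mm out. 0: raised, 35 deg above level; grows swinging down; 1.833: its stop, fully down, 70 deg below level. Stiff (0.12 N m): stays where left. Its inner cam lobe turns into the groove under the head; with the coupling over about 3 mm short of home it jams on the head, arm not down.
- cam_b (a joint): Angle of the yellow arm; the same as the red one, on the coupling's -x side.
- cam_a_tip (a point): Point on the middle line of the red arm, 54 mm out from its hinge, near its free end.
- cam_b_tip (a point): Point on the middle line of the yellow arm, 54 mm out from its hinge, near its free end.
- bottle: Amber bottle with a red cap, 66 mm wide, 125 mm high, loose; origin at the centre of its underside. Leave alone.
- beaker: Clear glass beaker, 68 mm wide, 80 mm high, loose; origin at the centre of its underside. Leave alone.
- carton: Cardboard carton, 85 x 65 x 55 mm, loose; origin at the centre of its underside. Leave alone.

How it is judged:
By the outcome, as a careful person would: the job done as asked, in the order asked, and still so for the second after the job is handed in, with the robot touching nothing.
It also fails if it takes over 72 s, if anything falls off the work surface, if the arm or the gripper's body presses on something with over 40 N, if the wrist force passes 120 N, or if a joint passes its speed limit or range.

ROBOT

A 6-joint arm with a two-finger parallel gripper is mounted at the origin on the work surface. World frame = base frame: x ahead of the robot, y to its left, z up, the work surface at z = 0. Lengths are in m, angles in rad, forces in N, time in s.
With the tool pointing down it reaches from about 0.25 to 0.775 m from the base axis. Payload 4 kg.
Tool frame: the origin (TCP) lies midway between the tips of the shut fingers; the grasp point (between the pads) lies 19 mm behind it; y points along the fingers, x is the direction in which the jaws open and shut, and the axes are right-handed (so a half turn about y gives the same grasp; the last joint's range is limited). The gripper opens to 94 mm and grips with 3 to 60 N. Pads are 16 mm wide; open, the fingers measure 119 mm over their backs; the gripper's body (75 mm by 177 mm) begins 78 mm behind the grasp point.
Start: joints at [1.18, 0.087, 1.371, -0, 1.684, -0.103], TCP at [0.156, 0.527, 0.206] pointing down, gripper open.
Joint ranges: [-3.1, 3.1], [-0.76, 2.03], [0.27, 2.55], [-1.08, 4.22], [0.17, 2.65], [-2.57, 2.57]. Speed limits (rad/s): [2.79, 2.79, 3.14, 3.14, 3.14, 3.14].

INTERFACE

Orientations are given as [roll, pitch, yaw] about the fixed x, y, z axes, in that order (R = Rz(yaw) Ry(pitch) Rx(roll)).
In Python, from bench import robot, snapshot, camera_info, ticket gives the robot as it stands.
- The arm moves only by the shell command python3 -m creep 'ROWS'. ROWS is JSON, a list of rows, each an object with "slide": the shift along the tool's x, y, z in mm, a list of three; "roll": the turn about the tool's y in degrees; "grip": the closure, from 0 (fully open) to 1 (shut). In form: [{"slide": [x, y, z], "roll": roll, "grip": grip}, ...]. A call has 1 to 20 rows; each row is the pose to reach, as a shift and turn from the pose commanded when the call began, along the tool's axes at that moment; what a row does not reach only later rows make up. A row lasts 1/12 s, in which the tool goes at most 41.7 mm and 7.16 degrees, less where a joint would pass 70% of its speed; a pose out of reach is approached as far as the arm can. A call with a gripper value outside its range is refused whole. The fingers move at their own pace and stop on an object; the grip force is fixed at half the most. Time passes only in rows, so rows that repeat a pose let the fingers close. It gives the time, the measured TCP pose, the force and the opening at its end, in the units of the state.
- robot.get_obs(): the state, without advancing time (a new reading comes with each control period).
- snapshot(name): name is "scene" or "top" or "wrist"; returns the picture (384x512x3 uint8, red, green, blue); there is no depth.
- camera_info(name): a dict with "fx", "fy", "cx", "cy" (pixels), "cam_to_world" (4x4, takes a point from camera to world coordinates). Camera axes: x right, y down, z forward; pixel columns grow to the right and rows downward; lengths in m; the calibration is good to about 2 mm. A picture is of the moment at which its call begins: read the wrist's pose just before it. camera_info takes no time and is no camera call; for the wrist camera it gives the pose at the moment of the call.
- ticket.close_job(): hands the job in, once; it reports no verdict.
The state is a dict: "time": time; "joint_positions": joint angles; "qvel": joint speeds; "joint_torque": joint torques, N m; "tool_pos": TCP position; "ee_rot": TCP orientation; "wrist_force": force on the tool from outside, world axes, zero at the start; "wrist_torque": the same for the moment, N m; "width": finger opening in m.
Only numpy, scipy, OpenCV 4.12 (cv2) and the standard library are available. Lean on these libraries where they do the work, as an engineer would, in place of code of your own. Each camera call takes 0.05 s, during which the arm holds its last target.

## Working session

There is one attempt and no reset: what is moved stays moved. The work goes in short steps, Python scripts to look and compute and a shell command to move; the robot and the scene stay as the last step left them, time stands still between calls to the robot, and variables do not carry over. Pictures are saved under pics/ and viewed, and the job is handed in when it is done.

```bash
ls; mkdir -p pics; python3 - <<'E'
from bench import robot, snapshot, camera_info
import cv2
print(robot.get_obs())
for n in ["scene","top","wrist"]:
    c=camera_info(n); print(n,{k:(v if not hasattr(v,'round') else v.round(4) if hasattr(v,'shape') else round(v,2)) for k,v in c.items()})
    im=snapshot(n); cv2.imwrite(f"pics/{n}0.png",im[:,:,::-1])
E
```

```text
pics
{'time': 0.0, 'joint_positions': array([ 1.17990449e+00,  8.79389734e-02,  1.37223067e+00, -3.77440972e-06,
        1.68357929e+00, -1.03099208e-01]), 'qvel': array([-0.00023917,  0.00172599,  0.00052266, -0.00122085, -0.00013881,
        0.0001235 ]), 'joint_torque': array([ 2.42950964e-04, -3.40185606e+01, -3.02422643e+01,  7.19471485e-02,
        3.30306182e-02, -1.74588413e-04]), 'tool_pos': array([0.15590943, 0.52687898, 0.20432489]), 'ee_rot': array([-1.57057814,  0.00214521,  1.28300351]), 'wrist_force': array([-1.1017783 ,  0.00865741,  0.27978163]), 'wrist_torque': array([ 0.03237847,  0.01547846, -0.02227145]), 'width': 0.09401607922522139}
scene {'fx': 365.86009672440605, 'fy': 365.86009672440605, 'cx': 255.47339328200212, 'cy': 193.27605567398385, 'cam_to_world': array([[-3.3400e-01,  7.3880e-01, -5.8530e-01,  1.0649e+00],
       [ 9.4260e-01,  2.6240e-01, -2.0670e-01,  4.3000e-02],
       [ 8.0000e-04, -6.2070e-01, -7.8400e-01,  6.9100e-01],
       [ 0.0000e+00,  0.0000e+00,  0.0000e+00,  1.0000e+00]])}
top {'fx': 478.93242661343095, 'fy': 478.93242661343095, 'cx': 257.0608765123012, 'cy': 184.75504245104833, 'cam_to_world': array([[-1.0000e-04, -9.8640e-01,  1.6440e-01,  4.0400e-01],
       [-1.0000e+00, -2.0000e-04, -1.4000e-03, -1.4230e-01],
       [ 1.4000e-03, -1.6440e-01, -9.8640e-01,  1.0648e+00],
       [ 0.0000e+00,  0.0000e+00,  0.0000e+00,  1.0000e+00]])}
wrist {'fx': 284.5101113782345, 'fy': 284.5101113782345, 'cx': 252.0547449457079, 'cy': 192.66025871824021, 'cam_to_world': array([[ 0.2824,  0.9294,  0.2378,  0.0882],
       [ 0.9593, -0.2728, -0.0729,  0.547 ],
       [-0.0029,  0.2487, -0.9686,  0.3828],
       [ 0.    ,  0.    ,  0.    ,  1.    ]])}
```

View pics/scene0.png

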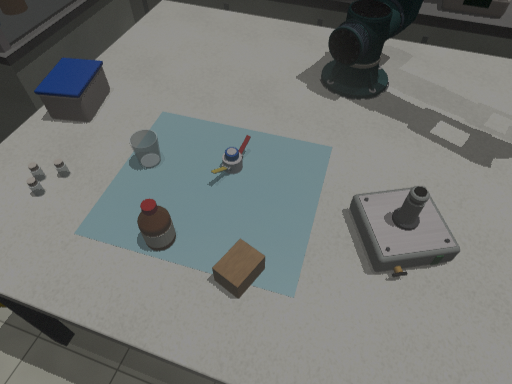

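View pics/top0.png

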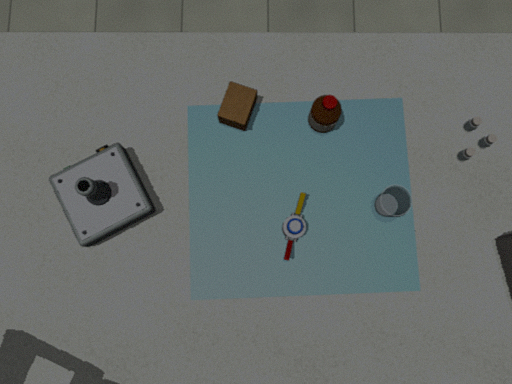

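View pics/wrist0.png

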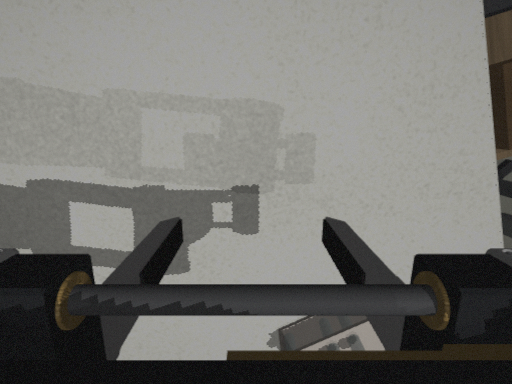

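```bash
python3 - <<'E'
import cv2
a=cv2.imread("pics/top0.png");b=cv2.imread("pics/scene0.png")
cv2.imwrite("pics/z1.png",cv2.resize(a[175:275,245:345],None,fx=6,fy=6,interpolation=cv2.INTER_CUBIC))
cv2.imwrite("pics/z2.png",cv2.resize(a[140:250,40:160],None,fx=5,fy=5,interpolation=cv2.INTER_CUBIC))
cv2.imwrite("pics/z3.png",cv2.resize(b[125:195,195:265],None,fx=8,fy=8,interpolation=cv2.INTER_CUBIC))
cv2.imwrite("pics/z4.png",cv2.resize(b[175:275,340:460],None,fx=6,fy=6,interpolation=cv2.INTER_CUBIC))
E
```

```text
(no output)
```

View pics/z1.png

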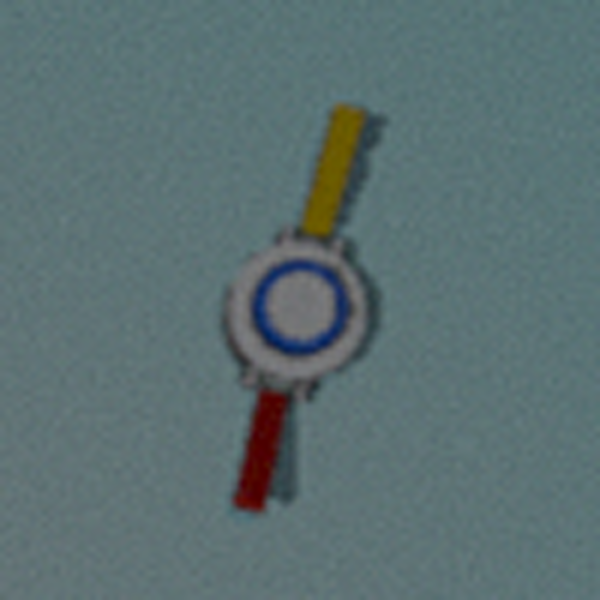

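View pics/z2.png

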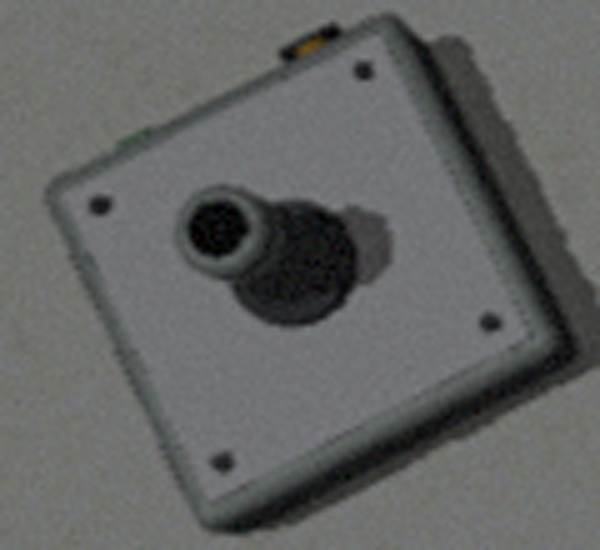

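View pics/z3.png

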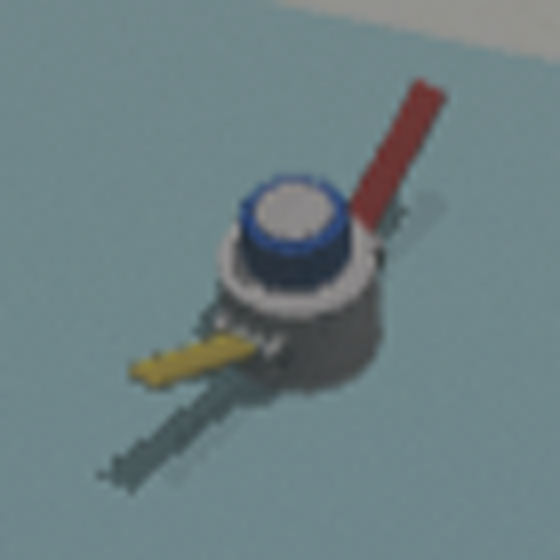

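View pics/z4.png

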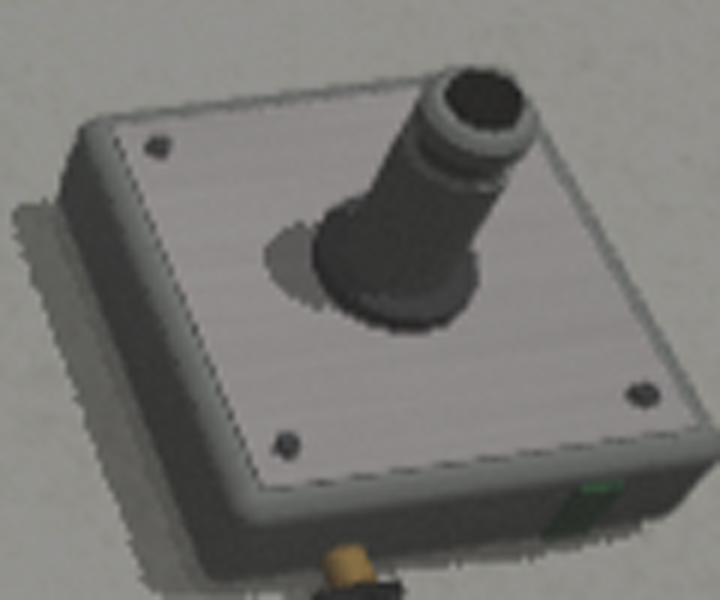

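```bash
cat > h.py <<'E'
import numpy as np, cv2
from bench import robot,snapshot,camera_info
def ray(c,u,v):
    T=c["cam_to_world"]; d=T[:3,:3]@np.array([(u-c["cx"])/c["fx"],(v-c["cy"])/c["fy"],1]); return T[:3,3],d/np.linalg.norm(d)
def plane(c,p,z):
    o,d=ray(c,*p); return o+d*(z-o[2])/d[2]
def tri(rs):
    A=0;b=0
    for o,d in rs:
        P=np.eye(3)-np.outer(d,d);A=A+P;b=b+P@o
    x=np.linalg.solve(A,b); return x,[np.linalg.norm((np.eye(3)-np.outer(d,d))@(x-o)) for o,d in rs]
def proj(c,X):
    T=np.linalg.inv(c["cam_to_world"]); p=T[:3,:3]@X+T[:3,3]; return np.array([c["fx"]*p[0]/p[2]+c["cx"],c["fy"]*p[1]/p[2]+c["cy"]])
def big(m):
    cs,_=cv2.findContours(m.astype(np.uint8),cv2.RETR_EXTERNAL,cv2.CHAIN_APPROX_NONE); return max(cs,key=cv2.contourArea)
def cen(m):
    c=big(m); k=cv2.moments(cv2.convexHull(c)); return np.array([k["m10"]/k["m00"],k["m01"]/k["m00"]])
E
python3 - <<'E'
from h import *
S=camera_info("scene");T=camera_info("top")
a=cv2.imread("pics/top0.png").astype(int)
B,G,R=a[...,0],a[...,1],a[...,2]
bt=cen((B>R+50)&(B>G+35)); print("blue top",bt,plane(T,bt,.056))
sub=lambda m:(np.pad(m,0))
red=(R>G+60)&(R>B+60); red[:180]=0; red[:,340:]=0; red[:, :250]=0
yel=(R>B+60)&(G>B+45); yel[:150]=0; yel[:,:250]=0
r=cen(red);y=cen(yel);print("red,yel",r,y)
# arms visible middles: radial; direction using z ~ .035 plane at arm mid
pr=plane(T,r,.04);py=plane(T,y,.04);print(pr,py, "dir(deg) yel->red",np.degrees(np.arctan2(*(pr-py)[1::-1])))
print("blue scene",tri([ray(T,295,226),ray(S,231.9,151.5)]))
# screws
z2=lambda x,y:(40+(x+.5)/5-.5,140+(y+.5)/5-.5); z4=lambda x,y:(340+(x+.5)/6-.5,175+(y+.5)/6-.5)
for c,f,q in((T,z2,[(101,205),(363,70),(490,322),(222,461)]),(S,z4,[(158,147),(643,394),(287,445)])):
    P=[plane(c,f(*p),.061) for p in q]; print(np.round(P,4))
    if len(P)==4: print("mean",np.mean(P,0))
    else: print("mid",(P[0]+P[1])/2)
print("bush",plane(T,z2(293,263),.070),plane(S,z4(397,262),.070))
print("seal",tri([ray(T,*z2(219,229)),ray(S,*z4(485,98))]))
print("seal rim/head",tri([ray(T,*z2(222,232)),ray(S,*z4(480,115))]))
for z in (.144,.15,.158,.164): print(z,plane(T,z2(219,229),z),plane(S,z4(485,98),z))
E
```

```text
blue top [294.52191641 225.75535168] [ 0.48464395 -0.22261139  0.056     ]
red,yel [288.10826211 250.00854701] [299.95808383 202.94610778]
[ 0.4344951  -0.20961361  0.04      ] [ 0.53507759 -0.23624185  0.04      ] dir(deg) yel->red 165.17167693141909
blue scene (array([ 0.48434345, -0.22365696,  0.05214629]), [np.float64(0.0002791261908415202), np.float64(0.0002791261908415471)])
[[0.5802 0.2758 0.061 ]
 [0.6391 0.1673 0.061 ]
 [0.5301 0.1083 0.061 ]
 [0.4716 0.2179 0.061 ]]
mean [0.55524752 0.19234407 0.061     ]
[[0.5295 0.1081 0.061 ]
 [0.5795 0.2764 0.061 ]
 [0.6388 0.1672 0.061 ]]
mid [0.55450311 0.19225543 0.061     ]
bush [0.55391476 0.18980525 0.07      ] [0.55961925 0.19215492 0.07      ]
seal (array([0.55455358, 0.19172   , 0.15361117]), [np.float64(0.0005565374743941448), np.float64(0.0005565374743942562)])
seal rim/head (array([0.55467501, 0.19312592, 0.1457453 ]), [np.float64(0.00033426392432330047), np.float64(0.00033426392432329993)])
0.144 [0.55615243 0.19464575 0.144     ] [0.54520702 0.19496382 0.144     ]
0.15 [0.5551611  0.19245037 0.15      ] [0.55090649 0.19329754 0.15      ]
0.158 [0.55383933 0.18952321 0.158     ] [0.55850578 0.19107582 0.158     ]
0.164 [0.552848   0.18732783 0.164     ] [0.56420525 0.18940953 0.164     ]
```

```bash
python3 -m creep '[{"slide":[-40,0,-34],"roll":-1.7,"grip":0},{"slide":[-80,0,-67],"roll":-1.7,"grip":0},{"slide":[-120,0,-101],"roll":-1.7,"grip":0},{"slide":[-160,0,-135],"roll":-1.7,"grip":0},{"slide":[-200,0,-169],"roll":-1.7,"grip":0},{"slide":[-240,0,-202],"roll":-1.7,"grip":0},{"slide":[-280,0,-236],"roll":-1.7,"grip":0},{"slide":[-320,0,-270],"roll":-1.7,"grip":0},{"slide":[-360,0,-304],"roll":-1.7,"grip":0},{"slide":[-400,0,-337],"roll":-1.7,"grip":0},{"slide":[-440,0,-371],"roll":-1.7,"grip":0},{"slide":[-480,0,-405],"roll":-1.7,"grip":0},{"slide":[-520,0,-438],"roll":-1.7,"grip":0},{"slide":[-560,0,-472],"roll":-1.7,"grip":0},{"slide":[-590,0,-497],"roll":-1.7,"grip":0},{"slide":[-615,0,-518],"roll":-1.7,"grip":0},{"slide":[-626,0,-528],"roll":-1.7,"grip":0},{"slide":[-626,0,-528],"roll":-1.7,"grip":0},{"slide":[-626,0,-528],"roll":-1.7,"grip":0},{"slide":[-626,0,-528],"roll":-1.7,"grip":0}]'
python3 - <<'E'
from h import *
c=camera_info("wrist");im=snapshot("wrist");cv2.imwrite("pics/w1.png",im[:,:,::-1])
o=robot.get_obs();print(o["time"],o["tool_pos"],o["ee_rot"],o["joint_positions"],o["wrist_force"])
print(proj(c,np.array([.4846,-.2230,.056])),c["cam_to_world"])
E
```

```text
time: 1.82
tool_pos: [0.4852, -0.2262, 0.2044]
ee_rot: [-1.57, 0.0, 1.31]
wrist_force: [-0.0, -0.5, 0.0]
width: 0.0943
1.8667 [ 0.48616812 -0.22953178  0.20352383] [-1.57065883  0.00289902  1.30746907] [-0.54472067  0.05973032  1.40385811 -0.00283928  1.67733085 -1.8524924 ] [ 1.33190828 -2.43330277 -1.01927731]
[255.16093941 180.71530567] [[ 0.25627399  0.93649121  0.2393906   0.41689657]
 [ 0.96660308 -0.24791626 -0.06493083 -0.20832629]
 [-0.00145833  0.24803577 -0.96874978  0.38277874]
 [ 0.          0.          0.          1.        ]]
```

View pics/w1.png

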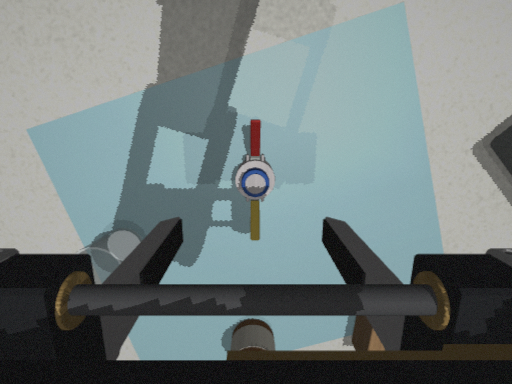

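```bash
python3 -m creep '[{"slide":[0,0,0],"roll":0,"grip":0},{"slide":[0,0,0],"roll":0,"grip":0},{"slide":[0,0,0],"roll":0,"grip":0}]'
python3 - <<'E'
from h import *
for i in range(3):
    o=robot.get_obs();c=camera_info("wrist");im=snapshot("wrist")[:,:,::-1].astype(int)
    print(o["tool_pos"],o["ee_rot"][2],o["qvel"].round(4)[:3])
    B,G,R=im[...,0],im[...,1],im[...,2]
    m=(B>R+50)&(B>G+35);m[300:]=0
    b=cen(m);P=plane(c,b,.056);print(b,P)
    red=(R>G+60)&(R>B+60);red[:,:230]=0;red[:,280:]=0;red[230:]=0
    yel=(R>B+60)&(G>B+45);yel[:,:230]=0;yel[:,280:]=0;yel[:190]=0;yel[250:]=0
    pr=plane(c,cen(red),.04);py=plane(c,cen(yel),.04);print(pr,py,np.degrees(np.arctan2(*(pr-py)[1::-1])))
E
```

```text
time: 2.12
tool_pos: [0.4844, -0.2217, 0.2054]
ee_rot: [-1.57, -0.001, 1.314]
wrist_force: [0.2, -0.1, 0.1]
width: 0.094
[ 0.48437666 -0.22167334  0.20540279] 1.3135164852902692 [ 0.0117 -0.0172  0.0039]
[250.73115468 180.4       ] [ 0.48243726 -0.22327832  0.056     ]
[ 0.43675128 -0.21076356  0.04      ] [ 0.53780381 -0.23753898  0.04      ] 165.1596275743869
[ 0.4844591  -0.22146173  0.2056938 ] 1.3140892187885744 [ 0.0079 -0.0073 -0.0005]
[250.97684578 180.37964176] [ 0.48268868 -0.22287996  0.056     ]
[ 0.43690746 -0.21074064  0.04      ] [ 0.53797374 -0.23779123  0.04      ] 165.01588831148652
[ 0.4844984  -0.2214263   0.20585156] 1.3143135592078783 [ 0.0001 -0.0036 -0.0034]
[250.30549111 181.3704563 ] [ 0.48380246 -0.22396565  0.056     ]
[ 0.43696518 -0.21076352  0.04      ] [ 0.53832014 -0.2378867   0.04      ] 165.01835419324422
```

```bash
python3 -m creep '[{"slide":[-2,15,0],"roll":0,"grip":0},{"slide":[-2,40,0],"roll":0,"grip":0},{"slide":[-2,65,0],"roll":0,"grip":0},{"slide":[-2,90,0],"roll":0,"grip":0},{"slide":[-2,115,0],"roll":0,"grip":0},{"slide":[-2,135,0],"roll":0,"grip":0},{"slide":[-2,147,0],"roll":0,"grip":0},{"slide":[-2,152,0],"roll":0,"grip":0},{"slide":[-2,155,0],"roll":0,"grip":0},{"slide":[-2,155,0],"roll":0,"grip":0},{"slide":[-2,155,0],"roll":0,"grip":0},{"slide":[-2,155,0],"roll":0,"grip":0}]'
python3 - <<'E'
from h import *
for i in range(2):
    o=robot.get_obs();print(o["tool_pos"],o["ee_rot"][2]);im=snapshot("wrist")[:,:,::-1];
cv2.imwrite("pics/w2.png",im)
cv2.imwrite("pics/s2.png",cv2.resize(snapshot("scene")[80:220,160:320,::-1],None,fx=4,fy=4))
E
```

```text
time: 3.27
tool_pos: [0.4852, -0.2252, 0.0521]
ee_rot: [-1.574, 0.001, 1.313]
wrist_force: [0.4, 0.6, 0.2]
width: 0.094
[ 0.48521108 -0.22518305  0.05207761] 1.3127516075933061
[ 0.48508547 -0.22516959  0.05191831] 1.3126297366319861
```

View pics/w2.png

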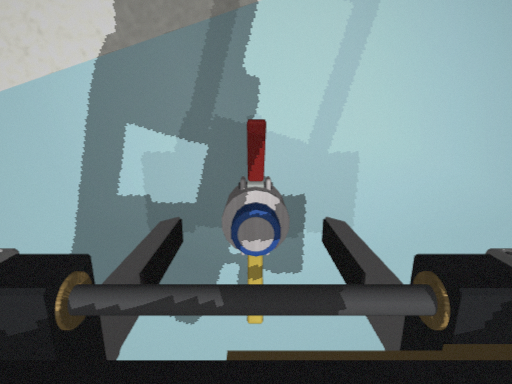

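View pics/s2.png

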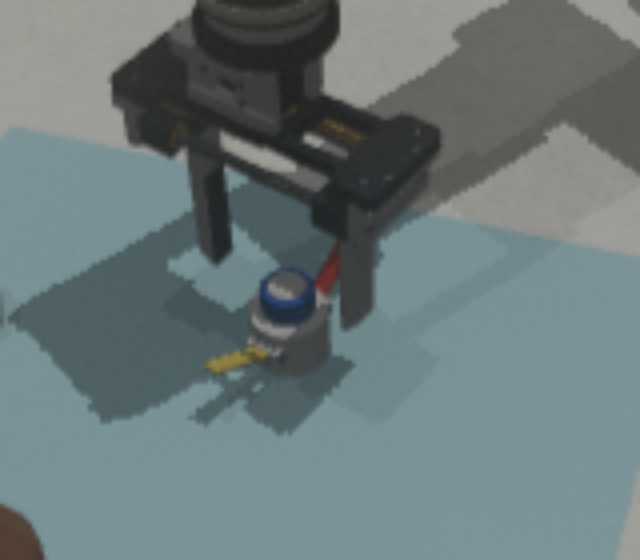

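```bash
python3 -m creep '[{"slide":[2,0,0],"roll":0,"grip":0},{"slide":[2,4,0],"roll":0,"grip":0},{"slide":[2,8,0],"roll":0,"grip":0},{"slide":[2,11,0],"roll":0,"grip":0},{"slide":[2,11,0],"roll":0,"grip":0},{"slide":[2,11,0],"roll":0,"grip":0},{"slide":[2,11,0],"roll":0,"grip":0}]'
python3 - <<'E'
from h import *
o=robot.get_obs();c=camera_info("wrist");im=snapshot("wrist")[:,:,::-1]
cv2.imwrite("pics/w3.png",im)
im=im.astype(int);B,G,R=im[...,0],im[...,1],im[...,2]
m=(B>R+50)&(B>G+35);m[300:]=0
# top face: fit rim at z=.056 : topmost disc; use light inner disc
b=cen(m);print(o["tool_pos"],o["ee_rot"],o["wrist_force"],b,plane(c,b,.056))
E
```

```text
time: 4.0
tool_pos: [0.4847, -0.2227, 0.0393]
ee_rot: [-1.571, -0.0, 1.313]
wrist_force: [-0.1, 0.2, 0.1]
width: 0.0941
[ 0.48468178 -0.2227206   0.03931092] [-1.57057051e+00 -1.77141289e-04  1.31256186e+00] [-0.05749901  0.21253003  0.11537995] [252.17644033 241.84773663] [ 0.48652969 -0.22356473  0.056     ]
```

View pics/w3.png

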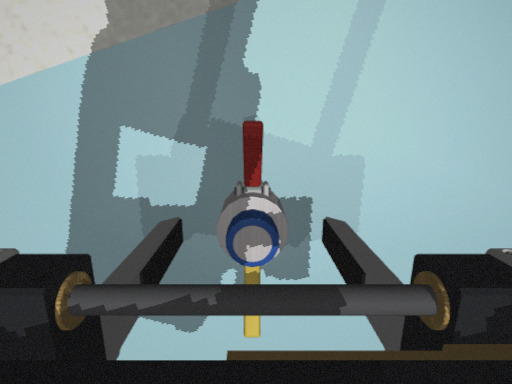

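```bash
python3 -m creep '[{"slide":[0,0,0],"roll":0,"grip":0.3},{"slide":[0,0,0],"roll":0,"grip":0.5},{"slide":[0,0,0],"roll":0,"grip":0.6},{"slide":[0,0,0],"roll":0,"grip":1},{"slide":[0,0,0],"roll":0,"grip":1},{"slide":[0,0,0],"roll":0,"grip":1},{"slide":[0,0,0],"roll":0,"grip":1},{"slide":[0,0,0],"roll":0,"grip":1},{"slide":[0,0,0],"roll":0,"grip":1},{"slide":[0,0,0],"roll":0,"grip":1},{"slide":[0,0,0],"roll":0,"grip":1},{"slide":[0,0,0],"roll":0,"grip":1}]'
```

```text
time: 5.05
tool_pos: [0.4847, -0.2227, 0.0394]
ee_rot: [-1.571, -0.0, 1.313]
wrist_force: [0.6, -0.0, 0.2]
width: 0.0331
```

```bash
python3 -m creep '[{"slide":[0,-4,0],"roll":0,"grip":1},{"slide":[0,-12,0],"roll":0,"grip":1},{"slide":[0,-25,0],"roll":0,"grip":1},{"slide":[0,-40,0],"roll":0,"grip":1},{"slide":[0,-60,0],"roll":0,"grip":1},{"slide":[0,-80,0],"roll":0,"grip":1},{"slide":[0,-100,0],"roll":0,"grip":1},{"slide":[0,-120,0],"roll":0,"grip":1},{"slide":[0,-140,0],"roll":0,"grip":1},{"slide":[0,-160,0],"roll":0,"grip":1},{"slide":[0,-175,0],"roll":0,"grip":1},{"slide":[0,-184,0],"roll":0,"grip":1},{"slide":[0,-187,0],"roll":0,"grip":1},{"slide":[0,-187,0],"roll":0,"grip":1},{"slide":[0,-187,0],"roll":0,"grip":1},{"slide":[0,-187,0],"roll":0,"grip":1}]'
python3 - <<'E'
from h import *
im=snapshot("wrist")[:,:,::-1]
cv2.imwrite("pics/w4.png",im)
o=robot.get_obs();p=o["tool_pos"];y=o["ee_rot"][2];print(p,o["ee_rot"],o["wrist_force"])
d=np.array([.5547,.1921])-p[:2];print(d@[np.cos(y),np.sin(y)],d@[-np.sin(y),np.cos(y)])
E
```

```text
time: 6.38
tool_pos: [0.4841, -0.2224, 0.2248]
ee_rot: [-1.568, -0.001, 1.313]
wrist_force: [0.3, -0.1, -3.7]
width: 0.0333
[ 0.48411577 -0.22237758  0.22480495] [-1.56789887e+00 -9.37976477e-04  1.31264889e+00] [-0.61792502 -0.10120768 -3.0042584 ]
0.41876312395455045 0.03756650627103705
```

View pics/w4.png

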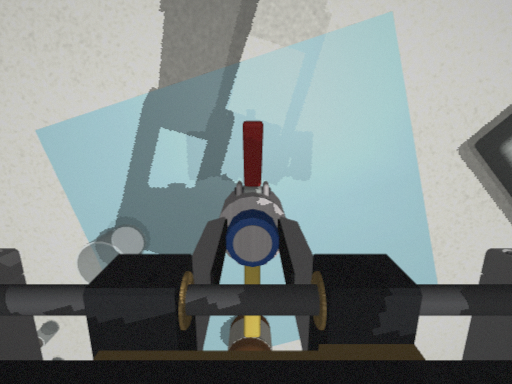

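```bash
python3 -m creep '[{"slide":[8,0,1],"roll":0,"grip":1},{"slide":[24,0,2],"roll":0,"grip":1},{"slide":[48,0,4],"roll":0,"grip":1},{"slide":[78,0,7],"roll":0,"grip":1},{"slide":[108,0,10],"roll":0,"grip":1},{"slide":[138,0,12],"roll":0,"grip":1},{"slide":[168,0,15],"roll":0,"grip":1},{"slide":[198,0,18],"roll":0,"grip":1},{"slide":[228,0,20],"roll":0,"grip":1},{"slide":[258,0,23],"roll":0,"grip":1},{"slide":[288,0,26],"roll":0,"grip":1},{"slide":[318,0,28],"roll":0,"grip":1},{"slide":[348,0,31],"roll":0,"grip":1},{"slide":[376,0,34],"roll":0,"grip":1},{"slide":[398,0,36],"roll":0,"grip":1},{"slide":[412,0,37],"roll":0,"grip":1},{"slide":[419,0,37.5],"roll":0,"grip":1},{"slide":[419,0,37.5],"roll":0,"grip":1},{"slide":[419,0,37.5],"roll":0,"grip":1},{"slide":[419,0,37.5],"roll":0,"grip":1}]'
python3 -m creep '[{"slide":[0,0,0],"roll":0,"grip":1},{"slide":[0,0,0],"roll":0,"grip":1},{"slide":[0,0,0],"roll":0,"grip":1}]'
python3 - <<'E'
from h import *
o=robot.get_obs();p=o["tool_pos"];y=o["ee_rot"][2];print(p,o["ee_rot"],o["wrist_force"])
d=np.array([.5547,.1921])-p[:2];print(d@[np.cos(y),np.sin(y)],d@[-np.sin(y),np.cos(y)])
s=snapshot("scene")[:,:,::-1];t=snapshot("top")[:,:,::-1]
cv2.imwrite("pics/s5f.png",s);cv2.imwrite("pics/t5f.png",t)
cv2.imwrite("pics/s5.png",cv2.resize(s[90:290,330:490],None,fx=4,fy=4)[:600])
cv2.imwrite("pics/t5.png",cv2.resize(t[110:260,20:200],None,fx=4,fy=4))
E
```

```text
time: 8.1
tool_pos: [0.5554, 0.1907, 0.2265]
ee_rot: [-1.571, 0.001, 1.311]
wrist_force: [-0.1, -1.8, -3.5]
width: 0.0334
time: 8.35
tool_pos: [0.5555, 0.1911, 0.2267]
ee_rot: [-1.571, -0.0, 1.311]
wrist_force: [0.1, 1.0, -3.0]
width: 0.0333
[0.55550122 0.19111333 0.22671138] [-1.57109819e+00 -1.40940889e-04  1.31134688e+00] [ 0.10035821  0.97231824 -3.01397792]
0.0007480937564832259 0.0010275329891179367
```

View pics/s5.png

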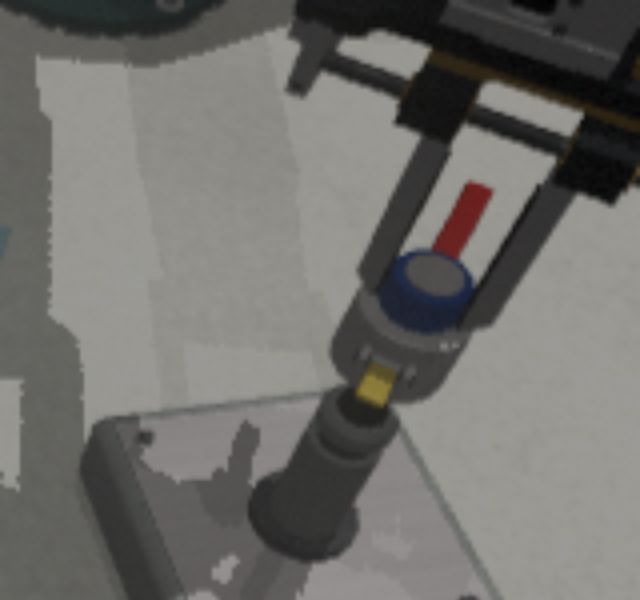

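View pics/t5.png

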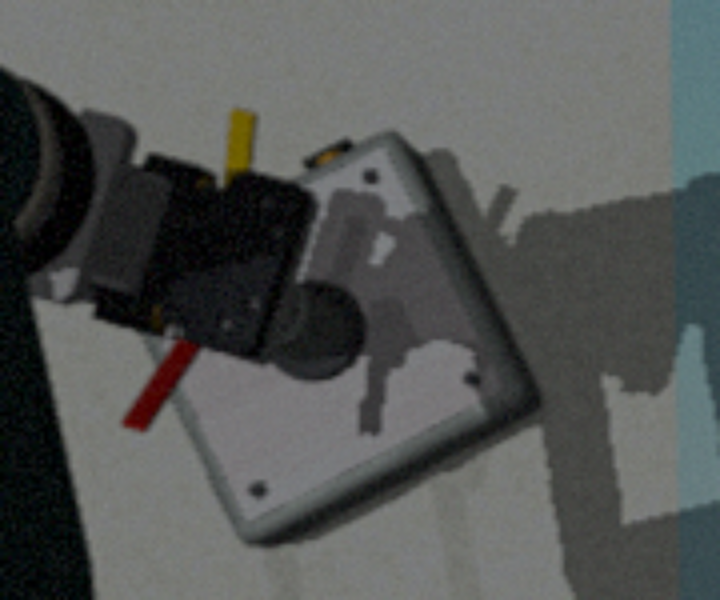

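```bash
python3 - <<'E'
from h import *
S=camera_info("scene")
a=cv2.imread("pics/s5f.png").astype(int);B,G,R=a[...,0],a[...,1],a[...,2]
m=(B>R+35)&(B>G+25);m[:,:400]=0;m[250:]=0
cnt=big(m);x=cv2.boundingRect(cnt);print(x)
z=cv2.resize(cv2.imread("pics/s5f.png")[145:180,415:460],None,fx=16,fy=16,interpolation=cv2.INTER_CUBIC);cv2.imwrite("pics/z6.png",z)
print(plane(S,(438.5,158.5),.2437), proj(S,np.array([.5555,.1911,.2437])))
E
```

```text
(443, 161, 5, 5)
[0.5570323 0.191121  0.2437   ] [438.52439037 157.87746092]
```

View pics/z6.png

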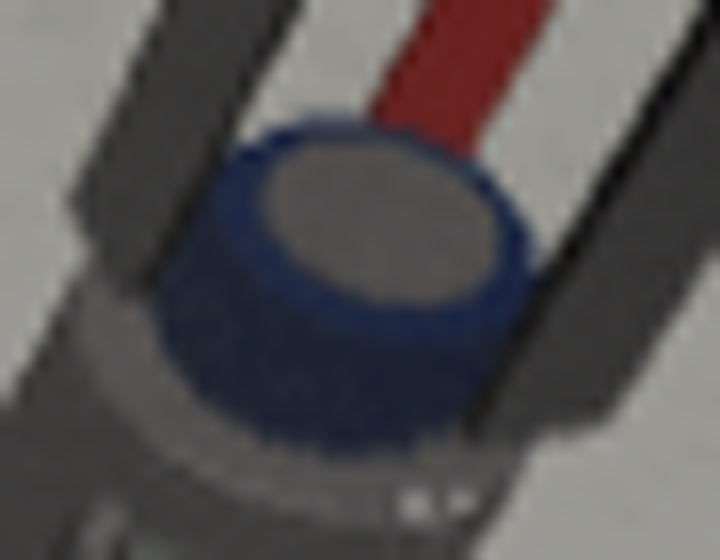

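```bash
python3 -m creep '[{"slide":[0.8,3,1.2],"roll":0,"grip":1},{"slide":[0.8,8,1.2],"roll":0,"grip":1},{"slide":[0.8,14,1.2],"roll":0,"grip":1},{"slide":[0.8,20,1.2],"roll":0,"grip":1},{"slide":[0.8,24,1.2],"roll":0,"grip":1},{"slide":[0.8,26,1.2],"roll":0,"grip":1},{"slide":[0.8,26,1.2],"roll":0,"grip":1},{"slide":[0.8,26,1.2],"roll":0,"grip":1},{"slide":[0.8,26,1.2],"roll":0,"grip":1}]'
python3 - <<'E'
from h import *
s=snapshot("scene")[:,:,::-1]
cv2.imwrite("pics/s7.png",cv2.resize(s[130:260,360:470],None,fx=5,fy=5,interpolation=cv2.INTER_CUBIC)[:600])
print(robot.get_obs()["tool_pos"])
E
```

```text
time: 9.2
tool_pos: [0.5547, 0.1931, 0.2009]
ee_rot: [-1.571, -0.0, 1.313]
wrist_force: [-0.1, -0.9, -3.2]
width: 0.0333
[0.55469908 0.19310452 0.2009644 ]
```

View pics/s7.png

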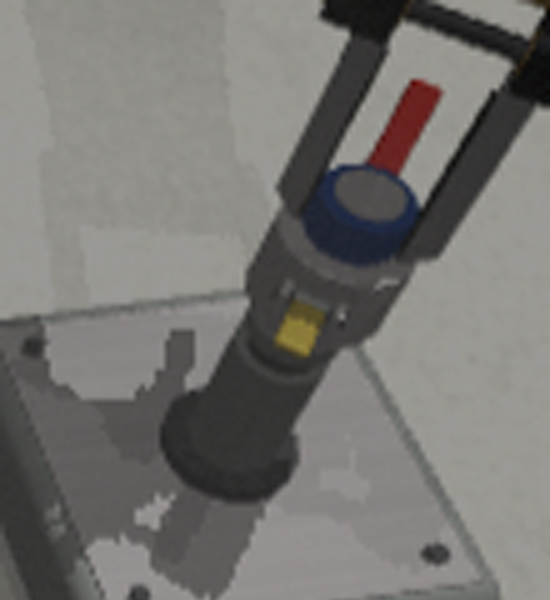

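```bash
python3 -m creep '[{"slide":[-0.8,2,0],"roll":0,"grip":1},{"slide":[-0.8,4,0],"roll":0,"grip":1},{"slide":[-0.8,6,0],"roll":0,"grip":1},{"slide":[-0.8,8,0],"roll":0,"grip":1},{"slide":[-0.8,10,0],"roll":0,"grip":1},{"slide":[-0.8,12,0],"roll":0,"grip":1},{"slide":[-0.8,12,0],"roll":0,"grip":1}]'
python3 -m creep '[{"slide":[0,2,0],"roll":0,"grip":1},{"slide":[0,4,0],"roll":0,"grip":1},{"slide":[0,6,0],"roll":0,"grip":1},{"slide":[0,6,0],"roll":0,"grip":1}]'
```

```text
time: 9.83
tool_pos: [0.554, 0.1922, 0.1877]
ee_rot: [-1.57, 0.0, 1.313]
wrist_force: [0.6, -0.2, -3.9]
width: 0.0332
time: 10.17
tool_pos: [0.554, 0.1922, 0.1818]
ee_rot: [-1.57, 0.0, 1.313]
wrist_force: [-0.1, -0.4, -3.3]
width: 0.0334
```

Mouth is now about 143 mm high, past the head's top edge by estimate, with no contact force. Continue in small steps.

```bash
python3 -m creep '[{"slide":[0,2,0],"roll":0,"grip":1},{"slide":[0,4,0],"roll":0,"grip":1},{"slide":[0,6,0],"roll":0,"grip":1},{"slide":[0,6,0],"roll":0,"grip":1}]'
python3 -m creep '[{"slide":[0,2,0],"roll":0,"grip":1},{"slide":[0,4,0],"roll":0,"grip":1},{"slide":[0,6,0],"roll":0,"grip":1},{"slide":[0,6,0],"roll":0,"grip":1}]'
python3 -m creep '[{"slide":[0,2,0],"roll":0,"grip":1},{"slide":[0,4,0],"roll":0,"grip":1},{"slide":[0,6,0],"roll":0,"grip":1},{"slide":[0,6,0],"roll":0,"grip":1}]'
```

```text
time: 10.5
tool_pos: [0.554, 0.1922, 0.1758]
ee_rot: [-1.57, 0.0, 1.313]
wrist_force: [0.2, 0.5, -3.0]
width: 0.0332
time: 10.83
tool_pos: [0.554, 0.1922, 0.1698]
ee_rot: [-1.57, 0.0, 1.313]
wrist_force: [-0.0, -0.8, -4.0]
width: 0.0331
time: 11.17
tool_pos: [0.554, 0.1922, 0.1638]
ee_rot: [-1.57, 0.0, 1.313]
wrist_force: [-0.3, 0.4, -3.7]
width: 0.033
```

```bash
python3 -m creep '[{"slide":[0,1,0],"roll":0,"grip":1},{"slide":[0,2,0],"roll":0,"grip":1},{"slide":[0,3,0],"roll":0,"grip":1},{"slide":[0,3,0],"roll":0,"grip":1}]'
python3 -m creep '[{"slide":[0,0.7,0],"roll":0,"grip":1},{"slide":[0,1.4,0],"roll":0,"grip":1},{"slide":[0,2,0],"roll":0,"grip":1},{"slide":[0,2,0],"roll":0,"grip":1}]'
python3 -m creep '[{"slide":[0,0.7,0],"roll":0,"grip":1},{"slide":[0,1.4,0],"roll":0,"grip":1},{"slide":[0,2,0],"roll":0,"grip":1},{"slide":[0,2,0],"roll":0,"grip":1}]'
```

```text
time: 11.5
tool_pos: [0.5544, 0.1923, 0.1622]
ee_rot: [-1.572, -0.0, 1.313]
wrist_force: [0.0, 0.2, -1.6]
width: 0.0332
time: 11.83
tool_pos: [0.5546, 0.1923, 0.1621]
ee_rot: [-1.573, -0.001, 1.313]
wrist_force: [-3.1, -0.4, 6.3]
width: 0.033
time: 12.17
tool_pos: [0.5546, 0.1923, 0.1608]
ee_rot: [-1.574, -0.001, 1.313]
wrist_force: [-4.1, -1.2, 8.0]
width: 0.0334
```

```bash
python3 -m creep '[{"slide":[0,0.7,0],"roll":0,"grip":1},{"slide":[0,1.4,0],"roll":0,"grip":1},{"slide":[0,2,0],"roll":0,"grip":1},{"slide":[0,2,0],"roll":0,"grip":1}]'
python3 -m creep '[{"slide":[0,0.7,0],"roll":0,"grip":1},{"slide":[0,1.4,0],"roll":0,"grip":1},{"slide":[0,1.4,0],"roll":0,"grip":1}]'
python3 - <<'E'
from h import *
s=snapshot("scene")[:,:,::-1]
cv2.imwrite("pics/s8.png",cv2.resize(s[140:260,370:470],None,fx=5,fy=5,interpolation=cv2.INTER_CUBIC)[:600])
E
```

```text
time: 12.5
tool_pos: [0.5546, 0.1923, 0.1589]
ee_rot: [-1.574, -0.001, 1.313]
wrist_force: [-3.3, -1.2, 7.9]
width: 0.0335
time: 12.75
tool_pos: [0.5546, 0.1923, 0.1581]
ee_rot: [-1.574, -0.002, 1.313]
wrist_force: [-4.0, -0.6, 10.3]
width: 0.0335
```

View pics/s8.png

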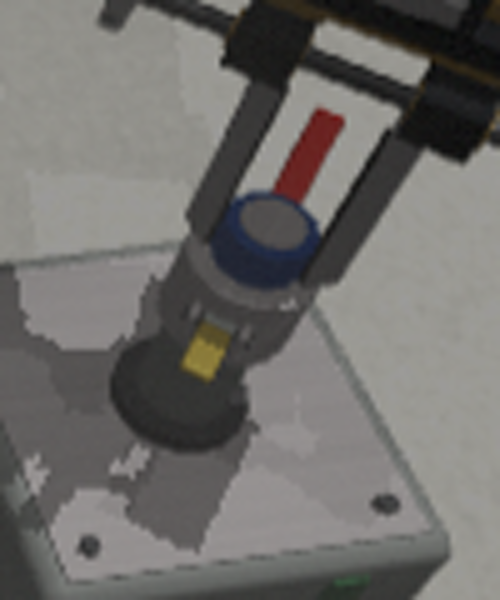

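```bash
python3 -m creep '[{"slide":[0,0.7,0],"roll":0,"grip":1},{"slide":[0,1.4,0],"roll":0,"grip":1},{"slide":[0,1.4,0],"roll":0,"grip":1}]'
python3 -m creep '[{"slide":[0,0.7,0],"roll":0,"grip":1},{"slide":[0,1.4,0],"roll":0,"grip":1},{"slide":[0,1.4,0],"roll":0,"grip":1}]'
```

```text
time: 13.05
tool_pos: [0.5547, 0.1923, 0.158]
ee_rot: [-1.575, -0.002, 1.313]
wrist_force: [-6.4, -1.9, 14.0]
width: 0.0332
time: 13.3
tool_pos: [0.5547, 0.1924, 0.158]
ee_rot: [-1.576, -0.002, 1.313]
wrist_force: [-7.8, -2.1, 17.9]
width: 0.033
```

```bash
python3 -m creep '[{"slide":[0,1,0.5],"roll":0,"grip":1},{"slide":[0,2,1],"roll":0,"grip":1},{"slide":[0,2,1],"roll":0,"grip":1}]'
python3 -m creep '[{"slide":[0,1,0.3],"roll":0,"grip":1},{"slide":[0,2,0.5],"roll":0,"grip":1},{"slide":[0,2,0.5],"roll":0,"grip":1}]'
```

```text
time: 13.55
tool_pos: [0.5547, 0.1924, 0.158]
ee_rot: [-1.579, -0.003, 1.313]
wrist_force: [-7.9, -2.6, 23.3]
width: 0.0332
time: 13.8
tool_pos: [0.5548, 0.1924, 0.1579]
ee_rot: [-1.582, -0.004, 1.312]
wrist_force: [-9.7, -4.5, 28.9]
width: 0.0334
```

```bash
python3 - <<'E'
from h import *
S=camera_info("scene")
s=snapshot("scene")[:,:,::-1];cv2.imwrite("pics/s9f.png",s)
cv2.imwrite("pics/s9.png",cv2.resize(s[165:225,395:450],None,fx=10,fy=10,interpolation=cv2.INTER_CUBIC))
for m in (.110,.114,.117,.119,.121,.124):
    print(m,[((proj(S,np.array([.5547,.1923,m+h]))-[395,165]+.5)*10-.5).round(0) for h in (.056,.037,0)])
E
```

```text
0.11 [array([282., 223.]), array([246., 287.]), array([180., 403.])]
0.114 [array([290., 210.]), array([254., 274.]), array([187., 391.])]
0.117 [array([296., 199.]), array([259., 264.]), array([192., 382.])]
0.119 [array([300., 192.]), array([263., 257.]), array([196., 376.])]
0.121 [array([304., 185.]), array([267., 250.]), array([199., 370.])]
0.124 [array([310., 175.]), array([273., 240.]), array([205., 360.])]
```

View pics/s9.png

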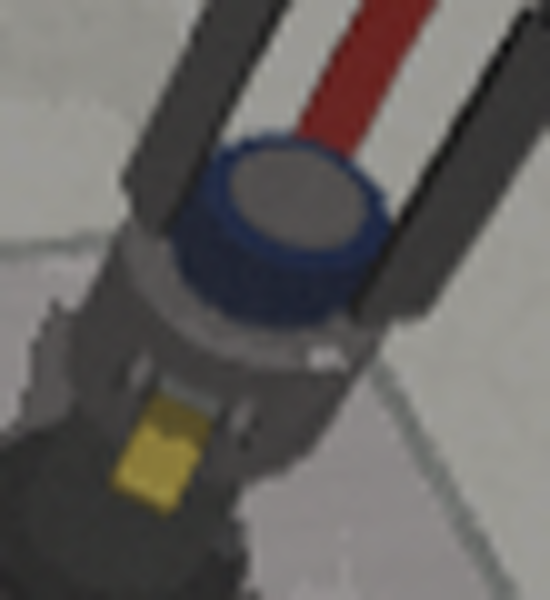

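```bash
python3 -m creep '[{"slide":[0,-2,-0.5],"roll":0,"grip":1},{"slide":[0,-4,-1],"roll":0,"grip":1},{"slide":[0,-6,-1.5],"roll":0,"grip":1},{"slide":[0,-7,-1.5],"roll":0,"grip":1},{"slide":[0,-7,-1.5],"roll":0,"grip":1}]'
```

```text
time: 14.27
tool_pos: [0.5547, 0.1923, 0.158]
ee_rot: [-1.574, -0.002, 1.313]
wrist_force: [-3.9, -0.7, 9.8]
width: 0.0336
```

```bash
python3 -m creep '[{"slide":[0,-1,0],"roll":0,"grip":1},{"slide":[0,-2,0.3],"roll":0,"grip":1},{"slide":[0,-3,0.7],"roll":0,"grip":1},{"slide":[0,-3,0.7],"roll":0,"grip":1}]'
```

```text
time: 14.6
tool_pos: [0.5545, 0.1924, 0.1581]
ee_rot: [-1.573, -0.001, 1.312]
wrist_force: [0.5, -0.2, 4.1]
width: 0.0336
```

```bash
python3 -m creep '[{"slide":[0,-1,0],"roll":0,"grip":0.6},{"slide":[0,-1,0],"roll":0,"grip":0.5},{"slide":[0,-1,0],"roll":0,"grip":0.4},{"slide":[0,-1,0],"roll":0,"grip":0.3},{"slide":[0,-1,0],"roll":0,"grip":0.3},{"slide":[0,-1,0],"roll":0,"grip":0.3},{"slide":[0,-1,0],"roll":0,"grip":0.3}]'
```

```text
time: 15.18
tool_pos: [0.5535, 0.1925, 0.1581]
ee_rot: [-1.57, 0.0, 1.313]
wrist_force: [0.1, -0.6, -0.5]
width: 0.0653
```

```bash
python3 -m creep '[{"slide":[0,-5,0],"roll":0,"grip":0.3},{"slide":[0,-15,0],"roll":0,"grip":0.3},{"slide":[0,-30,0],"roll":0,"grip":0.3},{"slide":[0,-42,0],"roll":0,"grip":0.3},{"slide":[0,-48,0],"roll":0,"grip":0.3},{"slide":[0,-50,0],"roll":0,"grip":0.3},{"slide":[0,-50,8],"roll":0,"grip":1},{"slide":[0,-50,23],"roll":0,"grip":1},{"slide":[0,-50,40],"roll":0,"grip":1},{"slide":[0,-50,52],"roll":0,"grip":1},{"slide":[0,-50,57],"roll":0,"grip":1},{"slide":[0,-50,57],"roll":0,"grip":1},{"slide":[0,-50,57],"roll":0,"grip":1},{"slide":[0,-50,57],"roll":0,"grip":1}]'
cat >> h.py <<'E'
def rel(m=.1185):
    o=robot.get_obs();p=o["tool_pos"];y=o["ee_rot"][2];d=p[:2]-np.array([.5547,.1923])
    print("t",round(o["time"],2),"rel x,rho,z mm",(1000*np.array([d@[np.cos(y),np.sin(y)],d@[-np.sin(y),np.cos(y)],p[2]-m])).round(1),"F",o["wrist_force"].round(1),"w",round(o["width"],4),"yaw",round(np.degrees(y),2))
E
python3 - <<'E'
from h import *
im=snapshot("wrist")[:,:,::-1];cv2.imwrite("pics/w10.png",im)
s=snapshot("scene")[:,:,::-1];cv2.imwrite("pics/s10.png",cv2.resize(s[140:260,360:470],None,fx=5,fy=5,interpolation=cv2.INTER_CUBIC))
rel()
E
```

```text
time: 16.35
tool_pos: [0.4988, 0.2069, 0.2081]
ee_rot: [-1.571, 0.0, 1.312]
wrist_force: [-1.4, -0.4, 0.2]
width: 0.0157
t 16.45 rel x,rho,z mm [-0.3 57.6 89.6] F [-1.2 -0.1 -0.1] w 0.0077 yaw 75.18
```

View pics/w10.png

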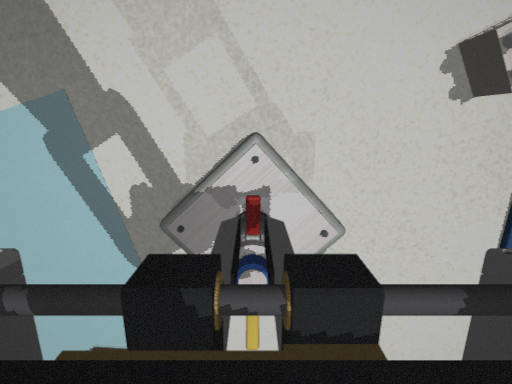

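View pics/s10.png

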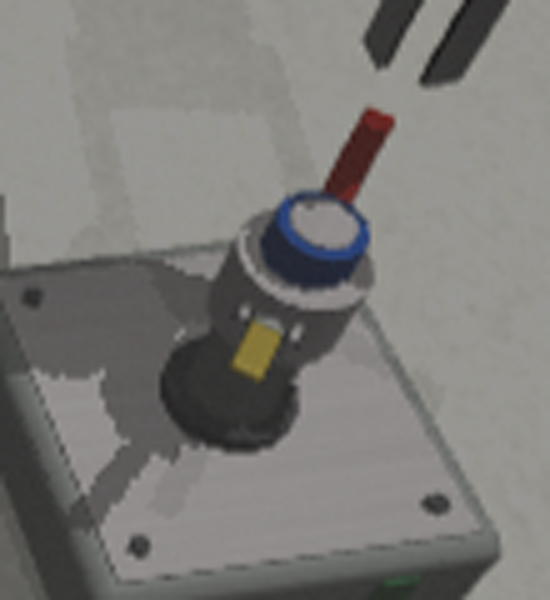

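```bash
python3 -m creep '[{"slide":[0,8,0],"roll":0,"grip":1},{"slide":[0,18,0],"roll":0,"grip":1},{"slide":[0,27,0],"roll":0,"grip":1},{"slide":[0,32,0],"roll":0,"grip":1},{"slide":[0,35,0],"roll":0,"grip":1},{"slide":[0,38,0],"roll":0,"grip":1},{"slide":[0,41,0],"roll":0,"grip":1},{"slide":[0,44,0],"roll":0,"grip":1},{"slide":[0,47,0],"roll":0,"grip":1},{"slide":[0,50,0],"roll":0,"grip":1}]'; python3 -c "
from h import *
rel()"
python3 -m creep '[{"slide":[0,3,0],"roll":0,"grip":1},{"slide":[0,6,0],"roll":0,"grip":1},{"slide":[0,9,0],"roll":0,"grip":1},{"slide":[0,12,0],"roll":0,"grip":1},{"slide":[0,15,0],"roll":0,"grip":1},{"slide":[0,17,0],"roll":0,"grip":1}]'
python3 - <<'E'
from h import *
rel()
s=snapshot("scene")[:,:,::-1];cv2.imwrite("pics/s11.png",cv2.resize(s[140:260,360:470],None,fx=5,fy=5,interpolation=cv2.INTER_CUBIC))
E
```

```text
time: 17.28
tool_pos: [0.4988, 0.2072, 0.1589]
ee_rot: [-1.572, -0.001, 1.313]
wrist_force: [-0.4, 0.1, 2.9]
width: 0.0003
t 17.28 rel x,rho,z mm [ 0.2 57.9 40.4] F [-0.4  0.1  2.9] w 0.0003 yaw 75.21
time: 17.78
tool_pos: [0.4979, 0.2071, 0.1406]
ee_rot: [-1.569, 0.0, 1.313]
wrist_force: [-2.3, 1.0, 2.4]
width: 0.0004
t 17.78 rel x,rho,z mm [-0.2 58.7 22.1] F [-2.3  1.   2.4] w 0.0004 yaw 75.22
```

View pics/s11.png

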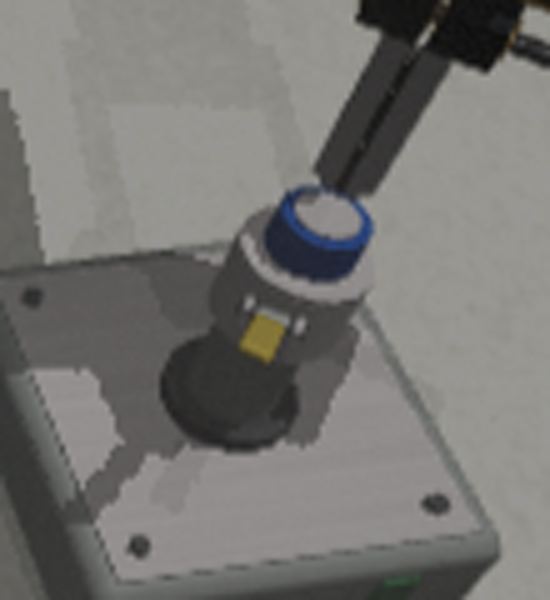

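```bash
python3 -m creep '[{"slide":[0,3,0],"roll":0,"grip":1},{"slide":[0,6,0],"roll":0,"grip":1},{"slide":[0,9,0],"roll":0,"grip":1},{"slide":[0,12,0],"roll":0,"grip":1},{"slide":[0,14,0],"roll":0,"grip":1}]'
python3 -m creep '[{"slide":[0,3,0],"roll":0,"grip":1},{"slide":[0,6,0],"roll":0,"grip":1},{"slide":[0,9,0],"roll":0,"grip":1},{"slide":[0,12,0],"roll":0,"grip":1},{"slide":[0,14,0],"roll":0,"grip":1}]'
python3 - <<'E'
from h import *
rel()
s=snapshot("scene")[:,:,::-1];cv2.imwrite("pics/s12.png",cv2.resize(s[140:260,360:470],None,fx=5,fy=5,interpolation=cv2.INTER_CUBIC))
cv2.imwrite("pics/w12.png",snapshot("wrist")[:,:,::-1])
E
```

```text
time: 18.25
tool_pos: [0.4997, 0.2067, 0.1275]
ee_rot: [-1.574, -0.001, 1.312]
wrist_force: [0.7, -0.4, 6.6]
width: 0.0007
time: 18.67
tool_pos: [0.499, 0.207, 0.1131]
ee_rot: [-1.572, -0.0, 1.312]
wrist_force: [-0.8, 0.4, 3.1]
width: 0.0003
t 18.67 rel x,rho,z mm [-0.1 57.6 -5.4] F [-0.8  0.4  3.1] w 0.0003 yaw 75.2
```

View pics/s12.png

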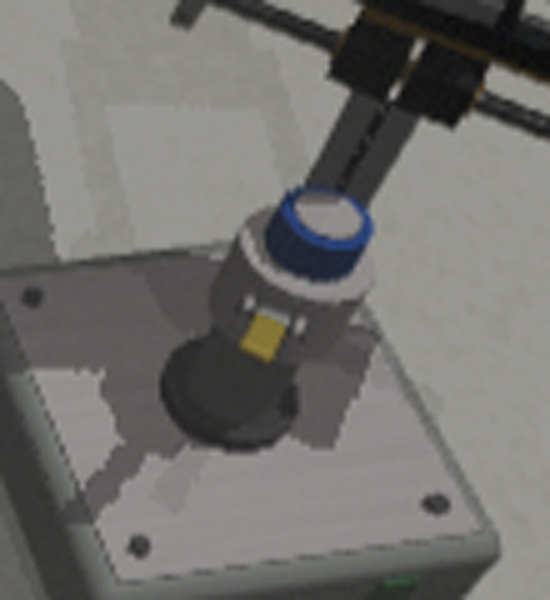

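View pics/w12.png

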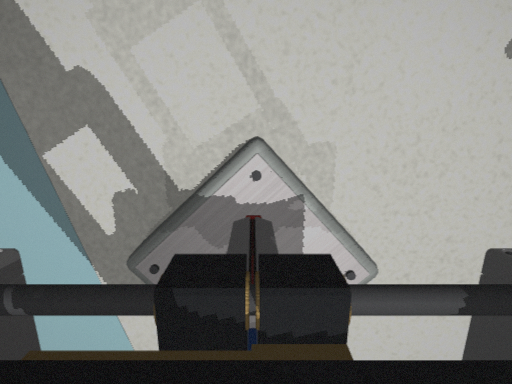

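```bash
python3 -m creep '[{"slide":[0,3,-1],"roll":0,"grip":1},{"slide":[0,6,-2],"roll":0,"grip":1},{"slide":[0,9,-3],"roll":0,"grip":1},{"slide":[0,12,-4.5],"roll":0,"grip":1},{"slide":[0,15,-6],"roll":0,"grip":1},{"slide":[0,17,-7.5],"roll":0,"grip":1},{"slide":[0,17,-7.5],"roll":0,"grip":1}]'; python3 -c "
from h import *
rel()"
python3 -m creep '[{"slide":[0,1,-1],"roll":0,"grip":1},{"slide":[0,2,-2],"roll":0,"grip":1},{"slide":[0,2,-3],"roll":0,"grip":1},{"slide":[0,2,-3],"roll":0,"grip":1}]'
python3 - <<'E'
from h import *
rel()
s=snapshot("scene")[:,:,::-1];cv2.imwrite("pics/s13.png",cv2.resize(s[140:260,360:470],None,fx=5,fy=5,interpolation=cv2.INTER_CUBIC))
E
```

```text
time: 19.35
tool_pos: [0.5053, 0.2049, 0.0951]
ee_rot: [-1.569, 0.001, 1.312]
wrist_force: [-1.4, 1.0, 1.1]
width: 0.0002
t 19.35 rel x,rho,z mm [ -0.5  51.  -23.4] F [-1.4  1.   1.1] w 0.0002 yaw 75.2
time: 19.68
tool_pos: [0.5084, 0.2042, 0.0939]
ee_rot: [-1.57, 0.0, 1.313]
wrist_force: [-1.1, 0.5, 1.2]
width: 0.0003
t 19.68 rel x,rho,z mm [ -0.4  47.8 -24.6] F [-1.1  0.5  1.2] w 0.0003 yaw 75.21
```

View pics/s13.png

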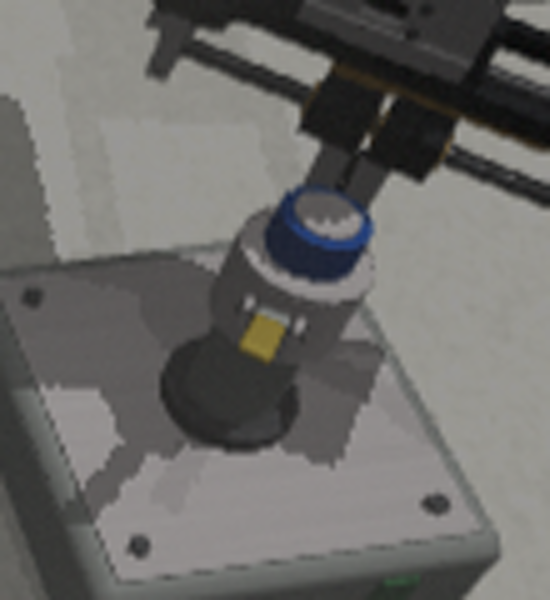

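```bash
python3 -m creep '[{"slide":[0,0,-1],"roll":0,"grip":1},{"slide":[0,0,-2],"roll":0,"grip":1},{"slide":[0,0,-2],"roll":0,"grip":1}]'
python3 -m creep '[{"slide":[0,0,-1],"roll":0,"grip":1},{"slide":[0,0,-2],"roll":0,"grip":1},{"slide":[0,0,-2],"roll":0,"grip":1}]'
python3 -c "
from h import *
rel()"
```

```text
time: 19.98
tool_pos: [0.5096, 0.2039, 0.0936]
ee_rot: [-1.568, 0.001, 1.313]
wrist_force: [-3.7, 1.3, -0.3]
width: 0.0007
time: 20.23
tool_pos: [0.5102, 0.2037, 0.0933]
ee_rot: [-1.565, 0.001, 1.313]
wrist_force: [-7.5, 1.5, 0.5]
width: 0.0006
t 20.23 rel x,rho,z mm [ -0.4  45.9 -25.2] F [-7.5  1.5  0.5] w 0.0006 yaw 75.23
```

```bash
python3 -m creep '[{"slide":[0,0,-1],"roll":0,"grip":1},{"slide":[0,0,-2],"roll":0,"grip":1},{"slide":[0,0,-2],"roll":0,"grip":1}]'
python3 -c "
from h import *
rel()"
python3 -m creep '[{"slide":[0,0,3],"roll":0,"grip":1},{"slide":[0,0,8],"roll":0,"grip":1},{"slide":[0,-3,18],"roll":0,"grip":1},{"slide":[0,-15,28],"roll":0,"grip":1},{"slide":[0,-35,32],"roll":0,"grip":1},{"slide":[0,-60,32],"roll":0,"grip":1},{"slide":[0,-85,32],"roll":0,"grip":1},{"slide":[0,-105,32],"roll":0,"grip":1},{"slide":[0,-115,32],"roll":0,"grip":1},{"slide":[0,-115,32],"roll":0,"grip":1}]'
python3 - <<'E'
from h import *
rel()
s=snapshot("scene")[:,:,::-1];cv2.imwrite("pics/s14.png",cv2.resize(s[140:260,360:470],None,fx=5,fy=5,interpolation=cv2.INTER_CUBIC))
t=snapshot("top")[:,:,::-1];cv2.imwrite("pics/t14.png",cv2.resize(t[130:250,40:160],None,fx=5,fy=5,interpolation=cv2.INTER_CUBIC))
cv2.imwrite("pics/w14.png",snapshot("wrist")[:,:,::-1])
E
```

```text
time: 20.48
tool_pos: [0.5107, 0.2035, 0.093]
ee_rot: [-1.562, 0.001, 1.313]
wrist_force: [-10.2, 2.0, 0.8]
width: 0.0002
t 20.48 rel x,rho,z mm [ -0.3  45.4 -25.5] F [-10.2   2.    0.8] w 0.0002 yaw 75.25
time: 21.32
tool_pos: [0.4853, 0.2114, 0.2132]
ee_rot: [-1.578, -0.004, 1.313]
wrist_force: [0.1, 0.2, 0.6]
width: 0.0009
t 21.32 rel x,rho,z mm [ 0.8 72.  94.7] F [0.1 0.2 0.6] w 0.0009 yaw 75.21
```

View pics/s14.png

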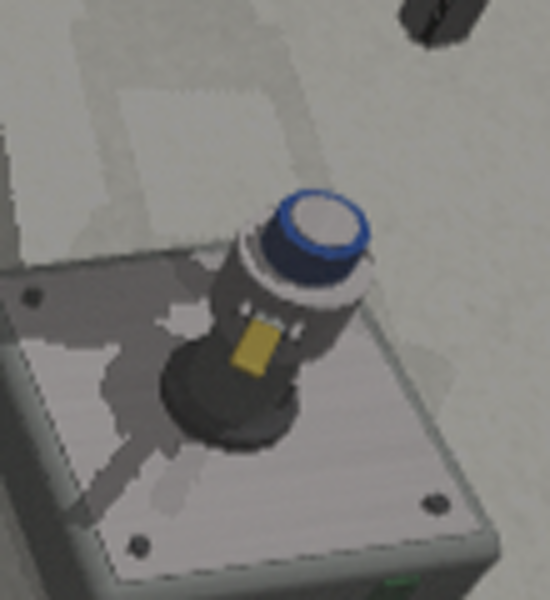

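View pics/t14.png

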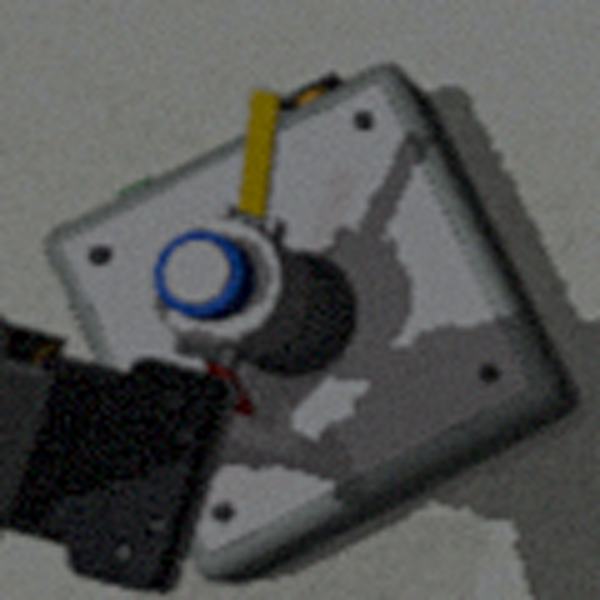

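View pics/w14.png

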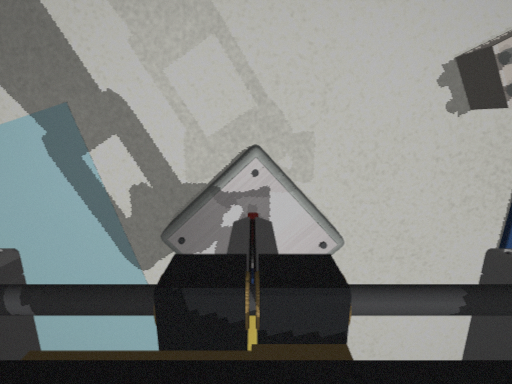

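```bash
python3 -m creep '[{"slide":[0,0,-8],"roll":0,"grip":1},{"slide":[-0.5,0,-23],"roll":0,"grip":1},{"slide":[-0.5,0,-41],"roll":0,"grip":1},{"slide":[-0.5,0,-58],"roll":0,"grip":1},{"slide":[-0.5,4,-68],"roll":0,"grip":1},{"slide":[-0.5,14,-72],"roll":0,"grip":1},{"slide":[-0.5,24,-72],"roll":0,"grip":1},{"slide":[-0.5,31,-72],"roll":0,"grip":1},{"slide":[-0.5,33,-72],"roll":0,"grip":1},{"slide":[-0.5,33,-72],"roll":0,"grip":1}]'
python3 -m creep '[{"slide":[0,2,0],"roll":0,"grip":1},{"slide":[0,4,0],"roll":0,"grip":1},{"slide":[0,6,0],"roll":0,"grip":1},{"slide":[0,6,0],"roll":0,"grip":1}]'
python3 -c "
from h import *
rel()"
```

```text
time: 22.3
tool_pos: [0.5519, 0.1922, 0.1753]
ee_rot: [-1.569, 0.001, 1.313]
wrist_force: [-0.9, 0.1, 0.0]
width: 0.0005
time: 22.63
tool_pos: [0.5523, 0.1924, 0.1748]
ee_rot: [-1.573, -0.002, 1.313]
wrist_force: [-5.0, -1.6, 14.5]
width: 0.0005
t 22.63 rel x,rho,z mm [-0.5  2.3 56.3] F [-5.  -1.6 14.5] w 0.0005 yaw 75.25
```

```bash
python3 -m creep '[{"slide":[0,-6,0],"roll":0,"grip":1},{"slide":[0,-16,0],"roll":0,"grip":1},{"slide":[0,-28,0],"roll":0,"grip":1},{"slide":[0,-34,-8],"roll":0,"grip":1},{"slide":[0,-34,-23],"roll":0,"grip":1},{"slide":[0,-34,-41],"roll":0,"grip":1},{"slide":[0,-34,-54],"roll":0,"grip":1},{"slide":[0,-34,-60],"roll":0,"grip":1},{"slide":[0,-34,-60],"roll":0,"grip":1},{"slide":[0,-34,-60],"roll":0,"grip":1}]'
python3 - <<'E'
from h import *
rel()
s=snapshot("scene")[:,:,::-1];cv2.imwrite("pics/s15.png",cv2.resize(s[140:260,360:470],None,fx=5,fy=5,interpolation=cv2.INTER_CUBIC))
E
```

```text
time: 23.47
tool_pos: [0.6108, 0.1769, 0.2041]
ee_rot: [-1.57, 0.0, 1.313]
wrist_force: [0.7, -0.6, -0.2]
width: 0.0003
t 23.47 rel x,rho,z mm [ -0.6 -58.2  85.6] F [ 0.7 -0.6 -0.2] w 0.0003 yaw 75.21
```

View pics/s15.png

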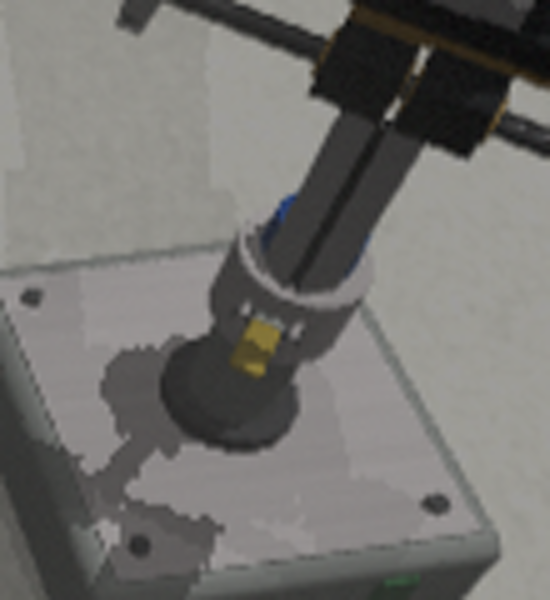

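Fingers sit over the yellow arm. Same swing as for the red one, mirrored.

```bash
python3 -m creep '[{"slide":[0,8,0],"roll":0,"grip":1},{"slide":[0,18,0],"roll":0,"grip":1},{"slide":[0,26,0],"roll":0,"grip":1},{"slide":[0,30,0],"roll":0,"grip":1},{"slide":[0,33,0],"roll":0,"grip":1},{"slide":[0,36,0],"roll":0,"grip":1},{"slide":[0,39,0],"roll":0,"grip":1},{"slide":[0,42,0],"roll":0,"grip":1},{"slide":[0,45,0],"roll":0,"grip":1}]'; python3 -c "
from h import *
rel()"
python3 -m creep '[{"slide":[0,3,0],"roll":0,"grip":1},{"slide":[0,6,0],"roll":0,"grip":1},{"slide":[0,9,0],"roll":0,"grip":1},{"slide":[0,12,0],"roll":0,"grip":1},{"slide":[0,15,0],"roll":0,"grip":1},{"slide":[0,18,0],"roll":0,"grip":1}]'; python3 -c "
from h import *
rel()"
python3 -m creep '[{"slide":[0,3,0],"roll":0,"grip":1},{"slide":[0,6,0],"roll":0,"grip":1},{"slide":[0,9,0],"roll":0,"grip":1},{"slide":[0,12,0],"roll":0,"grip":1},{"slide":[0,14,0],"roll":0,"grip":1}]'
python3 - <<'E'
from h import *
rel()
s=snapshot("scene")[:,:,::-1];cv2.imwrite("pics/s16.png",cv2.resize(s[140:260,360:470],None,fx=5,fy=5,interpolation=cv2.INTER_CUBIC))
E
```

```text
time: 24.27
tool_pos: [0.6119, 0.1768, 0.1605]
ee_rot: [-1.574, -0.001, 1.313]
wrist_force: [1.1, -0.1, 3.4]
width: 0.0003
t 24.27 rel x,rho,z mm [ -0.4 -59.3  42. ] F [ 1.1 -0.1  3.4] w 0.0003 yaw 75.2
time: 24.77
tool_pos: [0.6115, 0.1767, 0.1412]
ee_rot: [-1.572, -0.0, 1.313]
wrist_force: [2.2, -0.9, 3.7]
width: 0.0006
t 24.77 rel x,rho,z mm [ -0.6 -58.9  22.7] F [ 2.2 -0.9  3.7] w 0.0006 yaw 75.21
time: 25.18
tool_pos: [0.61, 0.1771, 0.1272]
ee_rot: [-1.569, -0.0, 1.313]
wrist_force: [-0.6, 0.2, 6.1]
width: 0.0005
t 25.18 rel x,rho,z mm [ -0.6 -57.3   8.7] F [-0.6  0.2  6.1] w 0.0005 yaw 75.23
```

View pics/s16.png

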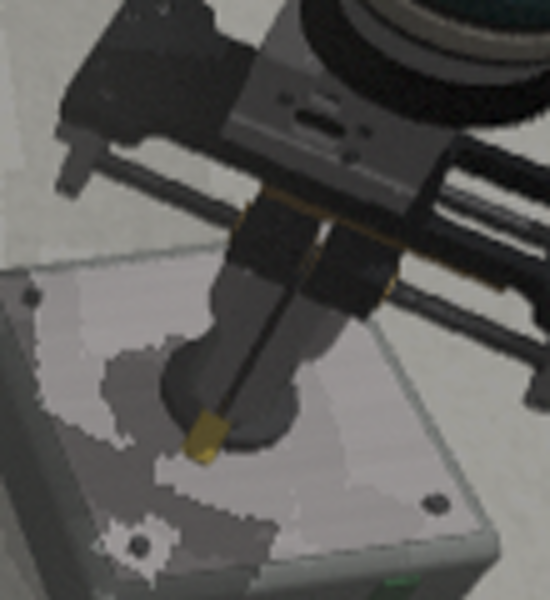

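```bash
python3 -m creep '[{"slide":[0,3,0],"roll":0,"grip":1},{"slide":[0,6,0],"roll":0,"grip":1},{"slide":[0,9,0],"roll":0,"grip":1},{"slide":[0,12,0],"roll":0,"grip":1},{"slide":[0,14,0],"roll":0,"grip":1}]'; python3 -c "
from h import *
rel()"
python3 -m creep '[{"slide":[0,3,1],"roll":0,"grip":1},{"slide":[0,6,2],"roll":0,"grip":1},{"slide":[0,9,3],"roll":0,"grip":1},{"slide":[0,12,4.5],"roll":0,"grip":1},{"slide":[0,15,6],"roll":0,"grip":1},{"slide":[0,18,7.5],"roll":0,"grip":1},{"slide":[0,18,7.5],"roll":0,"grip":1}]'; python3 -c "
from h import *
rel()"
python3 -m creep '[{"slide":[0,1,1],"roll":0,"grip":1},{"slide":[0,2,2],"roll":0,"grip":1},{"slide":[0,2,3],"roll":0,"grip":1},{"slide":[0,2,3],"roll":0,"grip":1}]'
python3 -c "
from h import *
rel()"
```

```text
time: 25.65
tool_pos: [0.6108, 0.1768, 0.1129]
ee_rot: [-1.57, 0.0, 1.313]
wrist_force: [0.2, -0.3, 4.4]
width: 0.0002
t 25.65 rel x,rho,z mm [ -0.7 -58.2  -5.6] F [ 0.2 -0.3  4.4] w 0.0002 yaw 75.21
time: 26.23
tool_pos: [0.6041, 0.1785, 0.0949]
ee_rot: [-1.572, 0.0, 1.313]
wrist_force: [3.6, -1.2, 1.6]
width: 0.0004
t 26.23 rel x,rho,z mm [ -0.7 -51.3 -23.6] F [ 3.6 -1.2  1.6] w 0.0004 yaw 75.21
time: 26.57
tool_pos: [0.6036, 0.1787, 0.0947]
ee_rot: [-1.578, -0.001, 1.312]
wrist_force: [7.6, -2.2, 3.2]
width: 0.0003
t 26.57 rel x,rho,z mm [ -0.6 -50.7 -23.8] F [ 7.6 -2.2  3.2] w 0.0003 yaw 75.17
```

```bash
python3 -m creep '[{"slide":[0,0,1],"roll":0,"grip":1},{"slide":[0,0,2.5],"roll":0,"grip":1},{"slide":[0,0,2.5],"roll":0,"grip":1}]'
python3 -c "
from h import *
rel()"
python3 -m creep '[{"slide":[0,0,-3],"roll":0,"grip":1},{"slide":[0,0,-8],"roll":0,"grip":1},{"slide":[0,-3,-18],"roll":0,"grip":1},{"slide":[0,-15,-30],"roll":0,"grip":1},{"slide":[0,-35,-36],"roll":0,"grip":1},{"slide":[0,-60,-36],"roll":0,"grip":1},{"slide":[0,-90,-36],"roll":0,"grip":1},{"slide":[0,-120,-36],"roll":0,"grip":1},{"slide":[0,-140,-36],"roll":0,"grip":1},{"slide":[0,-150,-36],"roll":0,"grip":1},{"slide":[0,-150,-36],"roll":0,"grip":1}]'
python3 - <<'E'
from h import *
rel()
s=snapshot("scene")[:,:,::-1];cv2.imwrite("pics/s17.png",cv2.resize(s[140:260,360:470],None,fx=5,fy=5,interpolation=cv2.INTER_CUBIC))
t=snapshot("top")[:,:,::-1];cv2.imwrite("pics/t17.png",cv2.resize(t[130:250,40:160],None,fx=5,fy=5,interpolation=cv2.INTER_CUBIC))
cv2.imwrite("pics/w17.png",snapshot("wrist")[:,:,::-1])
E
```

```text
time: 26.82
tool_pos: [0.6031, 0.1788, 0.0948]
ee_rot: [-1.582, -0.001, 1.312]
wrist_force: [11.5, -3.1, 2.0]
width: 0.0007
t 26.82 rel x,rho,z mm [ -0.7 -50.2 -23.7] F [11.5 -3.1  2. ] w 0.0007 yaw 75.14
time: 27.73
tool_pos: [0.6332, 0.1714, 0.2452]
ee_rot: [-1.572, -0.001, 1.313]
wrist_force: [-0.3, -0.6, 0.2]
width: 0.0005
t 27.73 rel x,rho,z mm [ -0.2 -81.3 126.7] F [-0.3 -0.6  0.2] w 0.0005 yaw 75.25
```

View pics/s17.png

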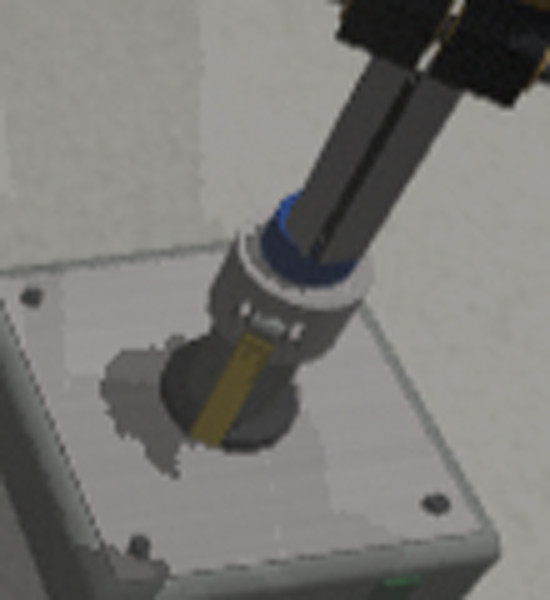

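View pics/t17.png

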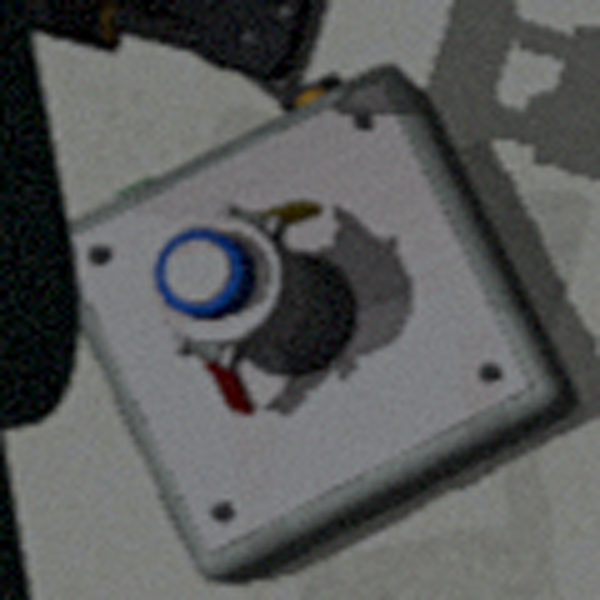

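View pics/w17.png

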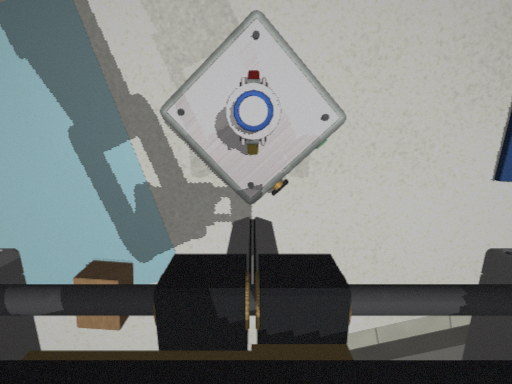

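```bash
python3 - <<'E'
from h import *
S=camera_info("scene");T=camera_info("top")
u=np.array([-np.sin(np.radians(75.2)),np.cos(np.radians(75.2)),0]);a0=np.array([.5547,.1923,.1188])
for th in (-60,-65,-70,-73):
    t=np.radians(th)
    X=[a0+sg*u*(.0245+.058*np.cos(t))+[0,0,.020+.058*np.sin(t)] for sg in(1,-1)]
    print(th,[((proj(T,x)-[40,130]+.5)*5).round() for x in X],"scene yel",((proj(S,X[1])-[360,140]+.5)*5).round())
t=snapshot("top")[:,:,::-1]
cv2.imwrite("pics/z18.png",cv2.resize(t[165:220,65:110],None,fx=10,fy=10,interpolation=cv2.INTER_CUBIC))
cv2.imwrite("pics/s18.png",snapshot("scene")[:,:,::-1])
E
```

```text
-60 [array([232., 430.]), array([313., 182.])] scene yel [200. 451.]
-65 [array([238., 420.]), array([311., 193.])] scene yel [202. 446.]
-70 [array([243., 410.]), array([309., 205.])] scene yel [205. 440.]
-73 [array([246., 403.]), array([308., 212.])] scene yel [207. 437.]
```

View pics/z18.png

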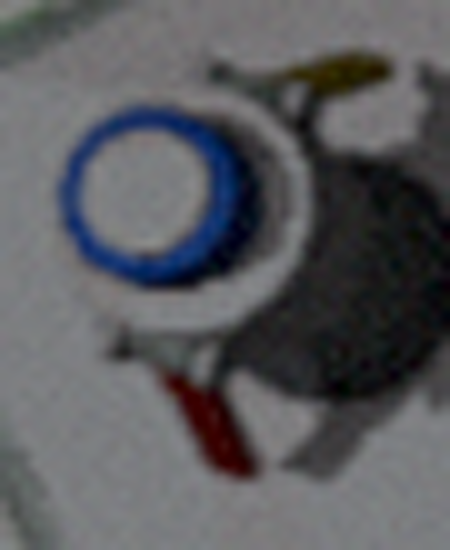

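View pics/s18.png

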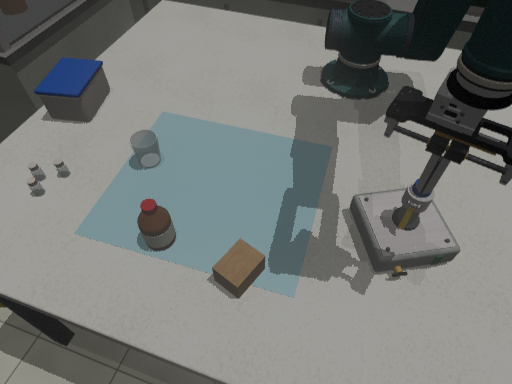

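```bash
python3 -c "
from bench import ticket
print(ticket.close_job())"
```

```text
the job is handed in; nothing more can be done
None
```

The tank is closed: the coupling is pushed home on the adaptor and both arms are fully down, red first, then yellow. I handed the job in at about 28 s, with the gripper lifted clear and the wrist force at about zero.

- **Seating:** the seal took about 10–12 N and moved about 4 mm. The coupling then met a hard stop, with no further movement at about 30 N on the wrist. The mouth sits about 119 mm above the tank origin, within the 110–124 mm range. A second press on top of the coupling, between the two arms, agreed with that height.
- **Arms:** each arm was pushed to its stop at 10–12 N. In the pictures, the yellow tip in the scene view and the red tip in the top view match 70° below level.
- **Other objects:** by eye, the bottle, beaker and carton are where they stood in the first picture.

Three things were less clean:
- The coupling tipped a few degrees while the red arm went down, then came back upright. That is why I pressed it down again before the yellow arm.
- In the top view the yellow tip was about 2 px (4 mm) sideways of where I predicted.
- My first camera estimate of the head's height was about 4–5 mm lower than the height found by touch. I went with the touch reading.

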